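# Draw a hidden nut bar into line with a drift, then drop in the second bolt

## Robot

A 6-joint arm with a two-finger parallel gripper is mounted at the origin on the work surface. World frame = base frame: x ahead of the robot, y to its left, z up, the work surface at z = 0. Lengths are in mm, angles in rad, forces in N, time in s.
With the tool pointing down it reaches from about 350 to 975 mm from the base axis. Payload 7.1 kg.
Tool frame: the origin (TCP) lies at the very end of the fingers, on their centre line; the grasp point (between the pads) lies 19 mm behind it; x points along the fingers, y is the direction in which the jaws open and shut, and the axes are right-handed (so a half turn about x gives the same grasp; the last joint's range is limited). The gripper opens to 88 mm and grips with 3 to 60 N. Pads are 20 mm wide; open, the fingers measure 115 mm over their backs; the gripper's body (75 mm by 178 mm) begins 61 mm behind the grasp point.
Start: joints at [-1.294, 0.423, 1.63, -0, 1.089, -0.019], TCP at [182.209, -597.833, 222.675] pointing down, gripper open.
Joint ranges: [-3, 3], [-0.9, 2.11], [0.09, 2.58], [-1.31, 4.45], [0.11, 2.69], [-2.54, 2.54]. Speed limits (rad/s): [2.39, 2.39, 3.01, 3.14, 3.14, 3.14].

## Interface

Orientations are given as a rotation vector (axis times angle).
In Python, from workcell import ctrl gives the robot as it stands. The module is installed in compiled form; this text tells all that it offers.
- The arm moves only by the tool carry_out, never from a script. Its argument "commands" is a list of rows, each a list of 6 numbers: the shift along the tool's x, y, z in m, then the turn, a rotation vector about the tool's x, y, z in degrees. In form: [[tx, ty, tz, rx, ry, rz], ...]. A call has 1 to 8 rows; each row shifts and turns the pose as measured when the row begins, along the tool's axes as they then stand; what a row does not reach is not made up. A row lasts 1/8 s, in which the tool goes at most 62.5 mm and 10.7 degrees, less where a joint would pass 70% of its speed; a pose out of reach is approached as far as the arm can. A call with a gripper value outside its range is refused whole. "grip" is the closure, from 0 (fully open) to 1 (shut), set as the call begins (left out, the last holds). The fingers move at their own pace and stop on an object; the grip force is fixed at half the most. Time passes only in rows, so rows that do not move let the fingers close. It gives the time, the measured TCP pose, the force and the opening at its end, in the units of the state.
- ctrl.get_obs(): the state, without advancing time (a new reading comes with each control period).
- ctrl.get_image(name): name is "side" or "top"; returns a dict with "pixels" (420x560x3 uint8, blue, green, red), "intrinsics" (3x3 intrinsics, pixels), "dist_coeffs" ([k1, k2, p1, p2, k3] as OpenCV has them; the pictures are not rectified), "rvec" (rotation vector, rad) and "tvec" (3), from world to camera coordinates, as OpenCV has them. Camera axes: x right, y down, z forward; pixel columns grow to the right and rows downward; lengths in mm; the calibration is good to about 2 mm. A picture is of the moment at which its call begins. There is no depth.
- ctrl.close_job(): hands the job in, once; it reports no verdict.
The state is a dict: "t": time; "qpos": joint angles; "qvel": joint speeds; "joint_torque": joint torques, N m; "ee_pos": TCP position; "orientation": TCP orientation; "ft_force": force on the tool from outside, world axes, zero at the start; "moment": the same for the moment, N m; "width": finger opening in mm.
Only numpy, scipy, OpenCV 4.12 (cv2) and the standard library are available. Lean on these libraries where they do the work, as an engineer would, in place of code of your own. Each camera call takes 0.05 s, during which the arm holds its last target. There are 200 camera calls.

## Task

Inside the red slotted channel, under the aluminium joining plate, the nut bar has swung aside on the first bolt, so its holes no longer match the plate's. Feel for the bar's hole with the orange-handled drift through the plate's end hole, draw it into line by pressing the drift down until its collar lies on the plate, and lean on it there for a moment with about 25 N (firmly, never over 70). Leave it standing and gently fit the big silver bolt through the middle hole until its head lies flat on the plate; leave the brass and black bolts in the rack and do not disturb the wrench, oil can, tape measure and washer.

Things in the scene. Friction and masses are not known exactly. Their poses are not given: they have to be found in the camera images.
- channel: fixed red steel channel, 250 long (its x) x 84 mm wide (its y), slotted along the top (slot 32 mm wide, 3 mm lips), hollow down to the counter; its height differs each time: top 88 to 100 mm above the counter. Origin 88 mm below the top, under its centre, z up
- plate: fixed bare aluminium joining plate, 200 (its x) x 60 x 8 mm, flat on the channel's top; origin on its underside below its first bolt (dark, 24 mm head, 13 mm proud), 25 mm from the plate's end; x runs to the middle hole (75 mm) and the end hole (150 mm), z up
- plate_bolt_hole (a point): centre of the plate's middle hole (18 mm diameter, through), on the plate's top face, 8 mm above the channel's top; axes as the plate's. For the bolt. 30 mm below lies the hidden nut bar with its 18 mm middle hole
- plate_drift_hole (a point): centre of the plate's end hole (26 mm diameter, through), on the plate's top face; axes as the plate's. For the drift. Hidden nut bar below: 44 wide, 8 mm thick, its top 30 mm under this point, 18 mm holes pitched as the plate's, clear space under it. It pivots on the first bolt and has swung aside, up to 10 mm here along this frame's y, either way, not measured; it yields to about 7 N here and stays where left
- drift: loose stepped drift pin, 142 mm long, about 0.35 kg, standing point down; origin at the centre of its flat 9 mm point, z up. Diameter 10 mm at z = 1, 11 mm at z = 30, 17 mm from z = 50 to 58.5, 25 mm from z = 78 to the dark collar (34 mm in diameter, z = 88 to 94 mm), even tapers between; orange round handle 20 mm in diameter, z = 94 to 142 mm. Home, its 17 mm part fills the bar's hole and its 25 mm part the plate's
- drift_seat (a point): on the drift's axis, at the underside of its collar (z = 88 mm of the drift)
- drift_stand: fixed wooden block 80 x 80 x 96 mm with a 27.5 mm hole, in which the drift stands at the start, its collar on the block; origin at the centre of its underside
- bolt: loose bright steel socket-head bolt, the biggest in the rack: shank 16 mm in diameter and 50 mm long with a tapered foot (11 mm at the end, full 16 mm from 4 mm up), round head 24 mm in diameter and 16 mm high; about 0.14 kg; origin at the centre of the shank's foot, z up to the head
- bolt_seat (a point): on the bolt's axis, at the underside of its head (z = 50 mm of the bolt)
- bolt_rack: fixed blue block 180 (its x) x 60 x 60 mm with three 18 mm holes at x = -55, 0 and +55 mm, a bolt standing in each with its head resting on the top; origin at the centre of its underside
- brass_bolt: loose brass bolt in the rack, not wanted: head 20 mm in diameter, 10 mm high; origin at the foot of its 50 mm shank
- black_bolt: loose black bolt in the rack, not wanted: head 20 mm in diameter, 10 mm high; origin at the foot of its 50 mm shank
- wrench: loose steel wrench lying on the counter beyond the channel, bystander; origin on its underside
- oil_can: loose yellow can, 60 mm in diameter and 130 mm high, bystander; origin at the centre of its underside
- tape: loose yellow and black tape measure, 70 x 35 x 65 mm, bystander; origin at the centre of its underside
- washer: loose flat steel washer 40 mm across, 5 mm thick, bystander; origin at the centre of its underside
Not all that is in view belongs to the job. What is shaped like the drift but green or purple is not meant.

How it is judged:
By the outcome, as a careful person would: the job done as asked, in the order asked, and still so for the second after the job is handed in, with the robot touching nothing.
It also fails if it takes over 70 s, if anything falls off the work surface, if the arm or the gripper's body presses on something with over 40 N, if the wrist force passes 120 N, or if a joint passes its speed limit or range.

## Working session

There is one attempt and no reset: what is moved stays moved. The work goes in short steps, Python scripts to look and compute and a tool call to move; the robot and the scene stay as the last step left them, time stands still between calls to the robot, and variables do not carry over. Pictures are saved under pics/ and viewed, about 8 in all and at most 12, crops included, and the job is handed in when it is done.

Besides the shell and the picture viewer there is one more tool, called after "Request:" as name([rows], argument=value, ...), one row to a line, values as JSON. carry_out: Moves the arm, as the interface text tells. Its arguments: {"type":"object","properties":{"commands":{"type":"array"},"grip":{"type":"number"}},"required":["commands"]}

```bash
mkdir -p pics; cat > h.py <<'E'
import numpy as np, cv2
from workcell import ctrl
def cam(n):
    d=ctrl.get_image(n); d={k:np.asarray(v) for k,v in d.items()}
    return d
def ray(d,uv):
    p=cv2.undistortPoints(np.float64([[uv]]),d['intrinsics'],d['dist_coeffs'])[0,0]
    R=cv2.Rodrigues(d['rvec'].astype(float))[0]; t=d['tvec'].reshape(3)
    return -R.T@t, R.T@np.array([p[0],p[1],1.])
def onz(d,uv,z):
    c,r=ray(d,uv); return c+r*(z-c[2])/r[2]
def proj(d,P):
    return cv2.projectPoints(np.float64(P).reshape(-1,1,3),d['rvec'].astype(float),d['tvec'].astype(float),d['intrinsics'],d['dist_coeffs'])[0][:,0]
def tri(d1,u1,d2,u2):
    c1,r1=ray(d1,u1);c2,r2=ray(d2,u2)
    s=np.linalg.lstsq(np.c_[r1,-r2],c2-c1,rcond=None)[0]
    a=c1+r1*s[0];b=c2+r2*s[1]
    return (a+b)/2,np.linalg.norm(a-b)
E
python3 - <<'E'
from h import *
import pickle
D={}
for n in('side','top'):
    D[n]=cam(n); cv2.imwrite(f'pics/{n}0.png',cv2.resize(D[n]['pixels'],(800,600),interpolation=cv2.INTER_CUBIC))
    c,r=ray(D[n],(280,210)); print(n,c,r)
pickle.dump(D,open('D0.pkl','wb'))
o=ctrl.get_obs();print(o)
E
```

```text
side [509.24137272 693.22678591 630.10243568] [ 0.09141073 -0.78256337 -0.61587429]
top [5.07931501e+02 2.29683040e-01 1.01606310e+03] [ 0.09388925 -0.02236002 -0.9954371 ]
{'t': 0.1, 'qpos': array([-1.29399531e+00,  4.23781960e-01,  1.63058681e+00, -2.70667471e-05,
        1.08857753e+00, -1.90227049e-02]), 'qvel': array([ 0.00023448, -0.00095232, -0.00177837,  0.00072721, -0.00037702,
        0.00095491]), 'joint_torque': array([-3.45988456e-04, -5.45608914e+01, -2.74324197e+01,  6.45322306e-02,
        1.89488113e-02, -9.42098666e-06]), 'ee_pos': array([ 182.0762444 , -597.38346554,  221.97898417]), 'orientation': array([ 2.0627382 ,  0.30878883, -2.06315067]), 'ft_force': array([0.54806811, 0.97536516, 0.14339561]), 'moment': array([-0.01027239,  0.0492209 , -0.03888896]), 'width': 87.66253175903434}
```

View pics/side0.png

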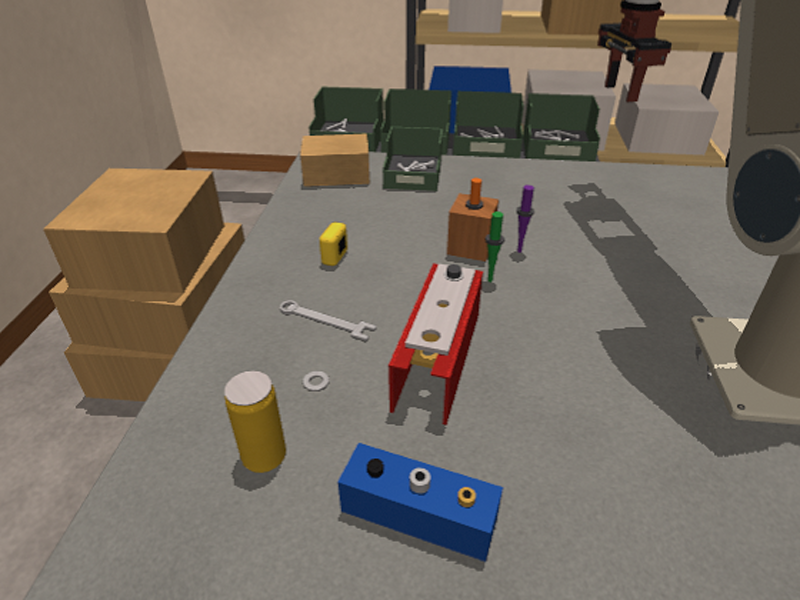

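View pics/top0.png

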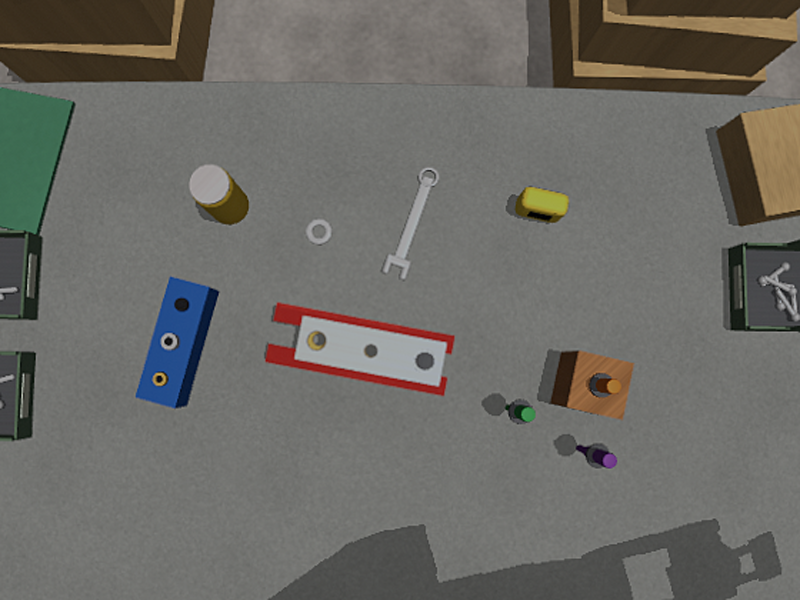

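Side view (800-wide): the only drift with an orange handle stands in the wooden block at (476,190). The green one at (496,235) and the purple one at (527,210) are decoys. Rack heads: black (375,467), silver (420,480), brass (466,496); the silver one is the biggest, so it is the bolt. The plate's first bolt is at (454,271), the middle hole at (443,303) and the end hole at (431,335). The next script measures these and makes one confirming crop.

```bash
python3 - <<'E'
from h import *
import pickle
D=pickle.load(open('D0.pkl','rb'))
S,T=D['side'],D['top']
def blobs(im,lo,hi,amin=15,box=None):
    m=cv2.inRange(cv2.cvtColor(im,cv2.COLOR_BGR2HSV),np.array(lo),np.array(hi))
    if box: 
        k=np.zeros_like(m);x0,y0,x1,y1=box;k[y0:y1,x0:x1]=1;m=m*k
    n,l,st,c=cv2.connectedComponentsWithStats(m)
    return [(np.round(c[i],1),st[i].tolist()) for i in range(1,n) if st[i][4]>=amin],m
f=.7
for n,d,b in(('side',S,(300,110,360,150)),('top',T,(380,240,450,300))):
    print(n,'orange',blobs(d['pixels'],(5,180,120),(16,255,255),10,b)[0])
for n,d in(('side',S),('top',T)):
    print(n,'silver', blobs(d['pixels'],(0,0,140),(180,60,255),10,(270,310,320,360) if n=='side' else (105,220,135,260))[0])
    b,m=blobs(d['pixels'],(0,0,120),(180,70,255),300,(270,180,345,260) if n=='side' else (180,210,325,285))
    for c,s in b: print(n,'plate',c,s)
    cs,_=cv2.findContours(m,cv2.RETR_CCOMP,cv2.CHAIN_APPROX_NONE)
    for c in cs:
        if len(c)>8: print(n,'cont',len(c),cv2.minAreaRect(c), cv2.fitEllipse(c)[:2])
a=cv2.resize(T['pixels'][195:290,85:325],(800,317),interpolation=cv2.INTER_CUBIC)
b=cv2.resize(S['pixels'][115:260,265:390],(245,280),interpolation=cv2.INTER_CUBIC)
c=cv2.resize(S['pixels'][305:390,230:360],(420,280),interpolation=cv2.INTER_CUBIC)
o=np.zeros((600,800,3),np.uint8);o[:317]=a;o[320:,:245]=b;o[320:,250:670]=c
o[320:420,675:]=cv2.resize(T['pixels'][240:330,345:455],(125,100))
cv2.imwrite('pics/crop1.png',o)
E
```

```text
side orange [(array([332.8, 132.9]), [330, 125, 7, 18, 77])]
top orange []
side silver [(array([293.5, 333.5]), [287, 328, 14, 12, 97])]
side plate [296.6 210.1] [270, 180, 71, 80, 2995]
side plate [337.3 236.8] [324, 204, 21, 56, 726]
side cont 136 ((334.0, 231.5), (20.0, 55.0), -0.0) ((336.4154052734375, 242.4784698486328), (16.533464431762695, 70.17755126953125))
side cont 401 ((305.0, 219.5), (79.0, 70.0), 90.0) ((298.4991455078125, 211.7939910888672), (64.8599853515625, 83.34835052490234))
side cont 34 ((301.5, 234.5), (13.0, 9.0), 0.0) ((301.1344299316406, 234.66836547851562), (9.391881942749023, 13.591994285583496))
side cont 21 ((309.5, 212.0), (9.0, 6.0), 0.0) ((309.62615966796875, 212.265380859375), (5.932463645935059, 9.077672004699707))
side cont 35 ((317.5, 190.5), (11.0, 13.0), 0.0) ((317.4306945800781, 189.7632293701172), (11.292091369628906, 12.744816780090332))
top silver [(array([117.9, 238.2]), [113, 233, 11, 11, 64])]
top plate [259.4 245.3] [206, 221, 109, 50, 2972]
top cont 27 ((293.8653564453125, 275.173095703125), (12.355316162109375, 2.7456259727478027), 11.3
[... 2476 characters left out ...]
236.0, 218.0), (2.0, 4.0), 90.0) ((236.2864990234375, 217.9344024658203), (2.027710437774658, 4.320605278015137))
top cont 10 ((180.64706420898438, 214.08827209472656), (4.365641117095947, 1.697749376296997), 75.96376037597656) ((180.87979125976562, 213.91163635253906), (2.1770334243774414, 4.212441921234131))
top cont 49 ((219.5, 214.0), (19.0, 6.0), 0.0) ((220.73097229003906, 213.51071166992188), (5.435284614562988, 18.589622497558594))
top cont 10 ((283.0, 211.0), (2.0, 4.0), 90.0) ((283.17083740234375, 210.8878173828125), (1.963075041770935, 4.753662109375))
top cont 41 ((197.0, 211.5), (3.0, 18.0), 90.0) ((197.8536376953125, 211.31195068359375), (3.4649441242218018, 19.375822067260742))
```

View pics/crop1.png

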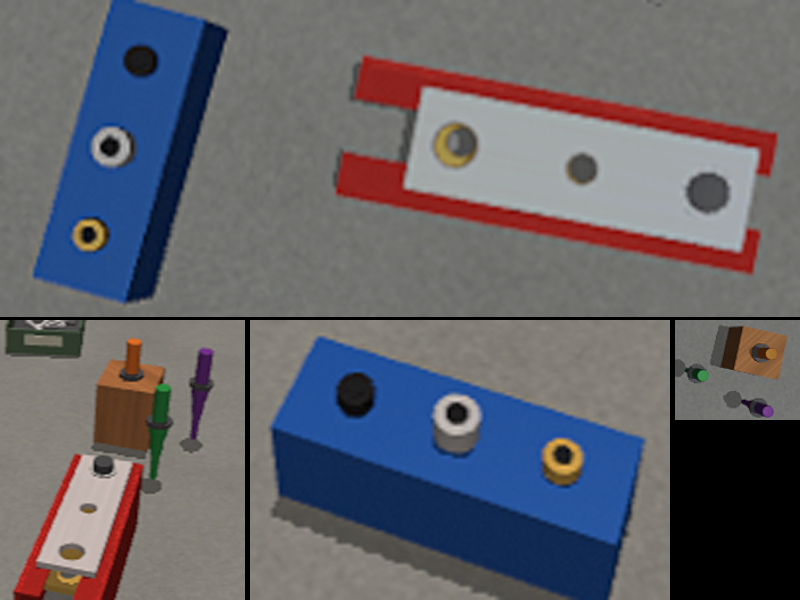

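The crop confirms it. The silver head is the largest of the three in the rack, and the orange-handled drift is in the wooden block. The nut bar (brass) and its hole also show through the plate's end hole, at about (456,145) in the crop. Next I triangulate.

```bash
python3 - <<'E'
from h import *
import pickle
D=pickle.load(open('D0.pkl','rb'))
S,T=D['side'],D['top']
for n,t,s in(('end',(221.33,238.04),(301.13,234.67)),('mid',(259.14,245.06),(309.63,212.27)),('firstbolt',(297,252.3),(317.4,189.8))):
    print(n,tri(T,t,S,s))
# enclosing: bar hole seen via end hole
im=T['pixels'];hsv=cv2.cvtColor(im,cv2.COLOR_BGR2HSV)
print('S');print(hsv[229:248,212:232,1]);print('V');print(hsv[229:248,212:232,2]);
# orange in top, silver heads
m=cv2.inRange(hsv,np.array((3,120,60)),np.array((20,255,255)));print('wood/or',hsv[262:280,412:440,1])
print('or',hsv[262:280,412:440,2])
m=cv2.inRange(hsv,np.array((105,120,60)),np.array((125,255,255)))
n,l,st,c=cv2.connectedComponentsWithStats(m);i=[k for k in range(1,n) if st[k][4]>200];print(st[i],c[i])
E
```

```text
end (array([537.38709974,  93.12487983,  99.04682423]), np.float64(0.46924787717596805))
mid (array([524.76829776,  19.20725542,  98.9548031 ]), np.float64(0.8984619160986306))
firstbolt (array([511.72563174, -54.19439685, 107.20737802]), np.float64(1.1303736432441924))
S
[[  5   5   6   6   8   6   8   9  10  10  10  12  10  12  12  11   9   9
    8   8]
 [  3   3   3   5   5   6   6   9  10   9  10  12  10  10  10  11  12  12
   10  12]
 [  6   5   3   3   5   6   9  15   7   4   4   3   6  10  10   9   8   9
    9  11]
 [  9   9   9  10  12  15   6  54 115 135 136  84  21   3   6   7   6   8
    8   9]
 [  6   9  10  12  10  42 121 151 159 150 122  90  75  52  13   5   7   6
    6   8]
 [  6   9  10  14  24 127 147 146  93  17  14  16  10  18  54   5   8   8
    6   6]
 [  5   6   9  13 104 145 145 117   9  11   6   0   6   7  40  20   8  10
    9   8]
 [  3   5   9  20 134 143 154  61  13   4   5   3   6   6   4  44   4  10
   10  11]
 [  3   6  10  70 147 140 157  35  10   4   8   7   6   6   3  59   4  10
    9   9]
 [  6   9  17  92 147 139 156  35  12   4   8   7   3   3   7 
[... 5990 characters left out ...]
 161 165 164
  163 162 154 141 135 136 138 138 143 145]
 [156 169  75  38  88  86  85  86  88  88  90  76  74  64  55  74 126 145
  144 130 114 134 136 137 138 143 152 142]
 [156 155 161  64  46  88  86  81  80  81  85  86  88  87  89 123 133 128
  128 133 136 137 138 139 142 150 157 135]
 [148 147 150 155 160  73  65  84  84  83  86  86  84 114 137 135 130 130
  134 136 137 138 139 143 150 155 153 127]
 [146 145 143 145 147 147 151 116 127 121 120 127 142 134 133 131 131 135
  136 137 138 140 143 149 154 151 143 121]
 [145 143 143 141 139 141 145 144 136 134 142 136 131 132 130 131 135 136
  137 139 140 143 150 153 150 148 138 118]]
[[  95  194   52   92 2267]] [[120.81517424 238.92324658]]
```

```bash
python3 - <<'E'
from h import *
import pickle
np.set_printoptions(precision=2,suppress=True)
D=pickle.load(open('D0.pkl','rb'))
S,T=D['side'],D['top']
E,M=np.array([537.4,93.1,99.]),np.array([524.8,19.2,99.])
F=onz(T,(297,252.3),112); print('F',F, 'E-F',np.linalg.norm((E-F)[:2]))
for z in(98,99,100):print(z,onz(T,(221.33,238.04),z),onz(T,(259.14,245.06),z),onz(S,(301.13,234.67),z),onz(S,(309.63,212.27),z))
ex=(E-F)[:2];ex/=np.linalg.norm(ex);ey=np.array([-ex[1],ex[0]]);print('ex',ex,np.degrees(np.arctan2(ex[1],ex[0])))
B=onz(T,(222.7,236.5),69); print('bar hole',B,'in plate xy',(B-E)[:2]@ex,(B-E)[:2]@ey)
print('drift top', onz(T,(429.7,270.2),150)[:2], tri(T,(429.7,270.2),S,(333,125.5)))
print('side handle mid', onz(S,(332.8,132.9),127))
print('bolt',onz(T,(118,238.2),76), onz(S,(293.5,332),76),tri(T,(118,238.2),S,(293.5,332)))
for n,u,s in(('green',(528,413),(497,213)),('purple',(609,460),(528,187))):
    print(n,tri(T,np.array(u)*.7,S,np.array(s)*.7))
m=cv2.inRange(cv2.cvtColor(T['pixels'],cv2.COLOR_BGR2HSV),np.array((100,120,110)),np.array((130,255,255)))
c=max(cv2.findContours(m,0,1)[0],key=cv2.contourArea);r=cv2.boxPoints(cv2.minAreaRect(c))
print('rack',[onz(T,p,60)[:2] for p in r])
print('bolt centres brass/black',onz(T,np.array((159,379))*.7,70),onz(T,np.array((182,304))*.7,70))
R=cv2.Rodrigues(ctrl.get_obs()['orientation'])[0];print(R)
E
```

```text
F [512.27 -53.91 112.  ] E-F 149.14082842514054
98 [537.66  93.24  98.  ] [525.24  19.23  98.  ] [537.21  91.95  98.  ] [524.35  18.    98.  ]
99 [537.62  93.13  99.  ] [525.22  19.21  99.  ] [537.15  93.08  99.  ] [524.32  19.27  99.  ]
100 [537.59  93.03 100.  ] [525.2   19.19 100.  ] [537.1   94.21 100.  ] [524.29  20.54 100.  ]
ex [0.17 0.99] 80.29862915901803
bar hole [541.74  93.49  69.  ] in plate xy 1.1160700717347207 -4.212373773336424
drift top [ 482.21 -298.82] (array([ 481.84, -299.5 ,  148.01]), np.float64(0.6143378252672576))
side handle mid [ 480.44 -297.94  127.  ]
bolt [534.23 303.7   76.  ] [533.54 304.36  76.  ] (array([533.91, 303.9 ,  75.36]), np.float64(0.6738294569797121))
green (array([ 444.69, -188.01,  140.93]), np.float64(2.2939386939695847))
purple (array([ 384.77, -295.79,  139.15]), np.float64(1.2977954568287655))
rack [array([453.94, 354.8 ]), array([628.01, 312.05]), array([612.5 , 253.57]), array([439.32, 296.8 ])]
bolt centres brass/black [479.55 317.17  70.  ] [586.25 288.51  70.  ]
[[-0.    0.29 -0.96]
 [ 0.   -0.96 -0.29]
 [-1.   -0.   -0.  ]]
```

```bash
cat > to.py <<'E'
import sys
from h import *
np.set_printoptions(precision=2,suppress=True)
o=ctrl.get_obs();R=cv2.Rodrigues(o['orientation'])[0]
print('t',round(o['t'],2),'pos',o['ee_pos'],'F',o['ft_force'],'w',round(o['width'],1),'yaw',np.degrees(np.arctan2(R[1,1],R[0,1])),'tilt',R[:2,0]*1000)
if len(sys.argv)>1:
    d=np.array(list(map(float,sys.argv[1:4])))-o['ee_pos'];print('tool shift mm',R.T@d,'dist',np.linalg.norm(d))
E
python3 to.py 481.5 -298.8 190
```

```text
t 0.1 pos [ 182.08 -597.38  221.98] F [0.55 0.98 0.14] w 87.7 yaw -73.04982883213819 tilt [-0.39  1.3 ]
tool shift mm [  32.25 -198.28 -373.47] dist 424.062880643398
```

Request:
carry_out([
  [0.004,-0.0248,-0.0467,0,0,0],
  [0.004,-0.0248,-0.0467,0,0,0],
  [0.004,-0.0248,-0.0467,0,0,0],
  [0.004,-0.0248,-0.0467,0,0,0],
  [0.004,-0.0248,-0.0467,0,0,0],
  [0.004,-0.0248,-0.0467,0,0,0],
  [0.004,-0.0248,-0.0467,0,0,0],
  [0.004,-0.0248,-0.0467,0,0,0],
], grip=0)

```text
t: 1.1
ee_pos: [487.6, -292.3, 187.2]
orientation: [2.066, 0.303, -2.069]
ft_force: [0.1, -0.3, 0.3]
width: 87.7
```

```bash
python3 to.py 481.5 -298.8 110
```

```text
t 1.1 pos [ 487.64 -292.32  187.2 ] F [ 0.14 -0.26  0.34] w 87.7 yaw -73.47781339738691 tilt [-1.96  2.34]
tool shift mm [77.19  4.68  7.63] dist 77.7112639975109
```

Request:
carry_out([
  [0,0.0047,0.0076,0,0,0],
  [0.02,0,0,0,0,0],
  [0.02,0,0,0,0,0],
  [0.02,0,0,0,0,0],
  [0.018,0,0,0,0,0],
  [0,0,0,0,0,0],
])

```text
t: 1.85
ee_pos: [480.1, -298.7, 105.8]
orientation: [2.062, 0.308, -2.07]
ft_force: [0.4, 0.1, 0.9]
width: 88.0
```

```bash
python3 to.py 481.5 -298.8 108; python3 - <<'E'
from h import *
for n,(x0,y0,x1,y1) in(('side',(270,80,390,170)),('top',(370,225,470,300))):
    d=cam(n); cv2.imwrite(f'pics/g_{n}.png',cv2.resize(d['pixels'][y0:y1,x0:x1],(400,300),interpolation=cv2.INTER_CUBIC))
cv2.imwrite('pics/g.png',np.hstack([cv2.imread(f'pics/g_{n}.png') for n in('side','top')]))
E
```

```text
t 1.85 pos [ 480.13 -298.68  105.79] F [0.39 0.12 0.92] w 88.0 yaw -73.24178820862421 tilt [-4.3   3.02]
tool shift mm [-2.22  0.5  -1.27] dist 2.605616952955378
```

View pics/g.png

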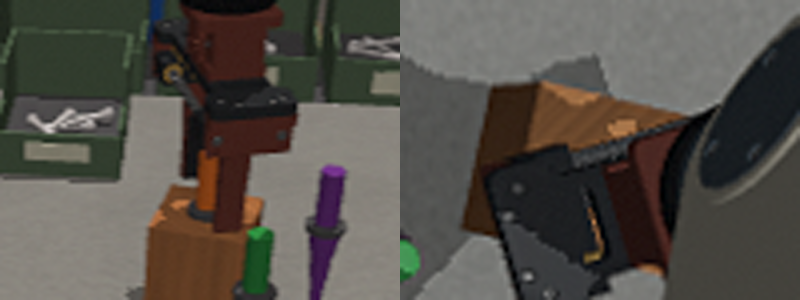

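Request:
carry_out([
  [-0.002,0.0005,-0.0013,0,0.19,0.24],
  [0,0,0,0,0,0],
])

```text
t: 2.2
ee_pos: [483.6, -300.0, 110.9]
orientation: [2.067, 0.3, -2.058]
ft_force: [-0.3, -0.4, 0.3]
width: 87.7
```

Request:
carry_out([
  [0,0,0,0,0,0],
  [0,0,0,0,0,0],
  [0,0,0,0,0,0],
  [0,0,0,0,0,0],
  [0,0,0,0,0,0],
  [0,0,0,0,0,0],
], grip=1)

```text
t: 2.95
ee_pos: [484.1, -300.0, 111.8]
orientation: [2.068, 0.299, -2.056]
ft_force: [0.2, 0.1, 0.1]
width: 31.4
```

```bash
python3 to.py 481.5 -298.8 240
```

```text
t 2.95 pos [ 484.1  -300.04  111.75] F [0.22 0.1  0.05] w 31.4 yaw -73.20670694015766 tilt [ 6.17 -4.01]
tool shift mm [-128.26   -1.21    1.52] dist 128.2786374065357
```

Request:
carry_out([
  [0,0,0,0,0,0],
  [0,0,0,0,0,0],
  [0,0,0,0,0,0],
])

```text
t: 3.32
ee_pos: [483.7, -299.3, 111.7]
orientation: [2.068, 0.301, -2.058]
ft_force: [-0.5, -0.2, 0.5]
width: 19.1
```

```bash
python3 to.py 481.5 -298.8 240
```

```text
t 3.33 pos [ 483.7  -299.33  111.68] F [-0.54 -0.17  0.53] w 19.1 yaw -73.22313009588127 tilt [ 5.18 -2.65]
tool shift mm [-128.34   -0.62    1.42] dist 128.34466313528773
```

Request:
carry_out([
  [-0.01,0,0,0,0,0],
  [-0.015,0,0,0,0,0],
  [-0.02,0,0,0,0,0],
  [-0.025,0,0,0,0,0],
  [-0.025,0,0,0,0,0],
  [-0.025,0,0,0,0,0],
  [-0.02,0,0,0,0,0],
  [-0.01,0,0,0,0,0],
])

```text
t: 4.32
ee_pos: [481.3, -298.8, 270.0]
orientation: [2.066, 0.3, -2.059]
ft_force: [0.1, -0.1, -3.4]
width: 19.4
```

```bash
python3 to.py 541.4 92.4 260
```

```text
t 4.33 pos [ 481.29 -298.79  270.02] F [ 0.14 -0.07 -3.42] w 19.4 yaw -73.22352645127089 tilt [ 3.78 -3.17]
tool shift mm [   9.01 -357.23 -170.44] dist 395.90786964896336
```

Request:
carry_out([
  [0,-0.03,-0.0143,0,0,0],
  [0,-0.045,-0.0215,0,0,0],
  [0,-0.052,-0.0248,0,0,0],
  [0,-0.052,-0.0248,0,0,0],
  [0,-0.052,-0.0248,0,0,0],
  [0,-0.052,-0.0248,0,0,0],
  [0,-0.035,-0.0167,0,0,0],
  [0,-0.01,-0.005,0,0,0],
])

```text
t: 5.32
ee_pos: [537.3, 69.3, 270.4]
orientation: [2.069, 0.294, -2.059]
ft_force: [0.8, -0.5, -4.6]
width: 19.1
```

```bash
python3 to.py 541.4 92.4 260
```

```text
t 5.33 pos [537.34  69.3  270.44] F [ 0.81 -0.51 -4.62] w 19.1 yaw -73.45408781573917 tilt [ 5.39 -5.34]
tool shift mm [ 10.34 -21.05 -10.44] dist 25.67197695432697
```

Request:
carry_out([
  [0.01,-0.011,-0.005,0,0,0],
  [0.015,-0.009,-0.005,0,0,0],
  [0.014,0,0,0,0,0],
  [0.01,0,0,0,0,0],
  [0,0,0,0,0,0],
  [0,0,0,0,0,0],
])

```text
t: 6.08
ee_pos: [540.4, 89.0, 216.2]
orientation: [2.065, 0.29, -2.064]
ft_force: [-0.2, -0.3, -4.0]
width: 19.6
```

```bash
python3 - <<'E'
from h import *
import pickle
D={n:cam(n) for n in('side','top')};pickle.dump(D,open('D1.pkl','wb'))
a=cv2.resize(D['side']['pixels'][130:260,250:380],(600,600),interpolation=cv2.INTER_CUBIC)
b=cv2.resize(D['top']['pixels'][190:290,200:300],(200,200))
o=np.zeros((600,800,3),np.uint8);o[:,:600]=a;o[:200,600:]=b
cv2.imwrite('pics/p2.png',o)
E
python3 to.py 541.4 92.4 205
```

```text
t 6.17 pos [540.47  89.14 216.47] F [-0.38 -0.55 -3.93] w 19.3 yaw -73.59905786545905 tilt [ 1.94 -7.09]
tool shift mm [11.45 -2.95 -1.82] dist 11.962757118337896
```

View pics/p2.png

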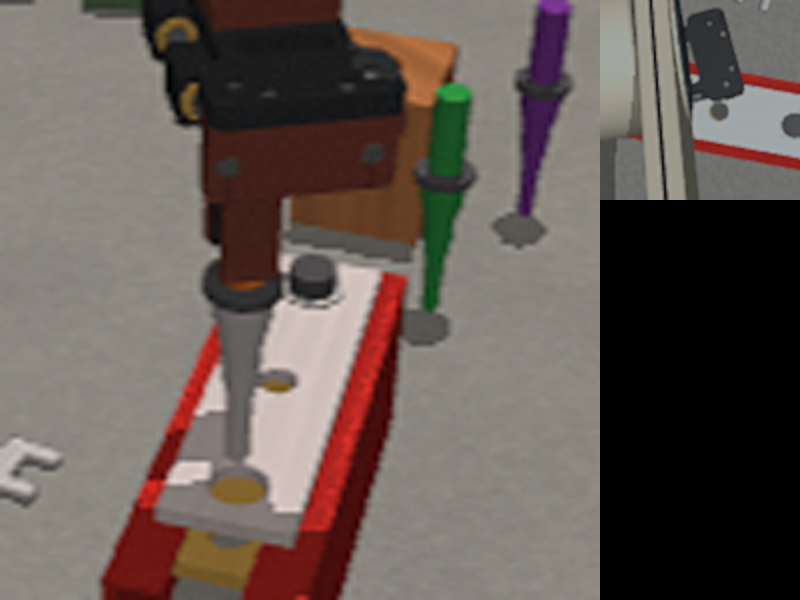

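The picture shows the drift hanging over the end hole. Its tip is at crop (237,462), with the hole's centre at about (239,487).

```bash
python3 - <<'E'
from h import *
import pickle
S=pickle.load(open('D1.pkl','rb'))['side']
np.set_printoptions(precision=1,suppress=True)
for P in([540.4,89.0,112.5],[540.4,89,200.5],[537.3,93.1,99],[541.4,92.4,99]): print(P,proj(S,[P]))
print('tip',onz(S,(301.35,230.3),112.5),'collar',onz(S,(302.6,191.5),203.5))
E
```

```text
[540.4, 89.0, 112.5] [[299.8 228.1]]
[540.4, 89, 200.5] [[301.1 191.8]]
[537.3, 93.1, 99] [[301.1 234.7]]
[541.4, 92.4, 99] [[299.  234.3]]
tip [536.9  95.4 112.5] collar [537.6  91.8 203.5]
```

```bash
python3 to.py 543.3 91.9 205
```

```text
t 6.17 pos [540.47  89.14 216.47] F [-0.38 -0.55 -3.93] w 19.3 yaw -73.59905786545905 tilt [ 1.94 -7.09]
tool shift mm [11.46 -1.93 -3.5 ] dist 12.134894302854347
```

Request:
carry_out([
  [0.002,-0.0018,-0.0033,0,0.25,-0.19],
  [0,0,0,0,0,0],
  [0,0,0,0,0,0],
])

```text
t: 6.55
ee_pos: [543.9, 92.0, 215.4]
orientation: [2.074, 0.295, -2.059]
ft_force: [-0.7, -0.7, -3.8]
width: 19.7
```

```bash
python3 to.py 543.3 91.9 180
```

```text
t 6.55 pos [543.95  92.02 215.38] F [-0.74 -0.75 -3.84] w 19.7 yaw -73.60279143559994 tilt [ 7.46 -2.02]
tool shift mm [35.37 -0.21  0.89] dist 35.385699099978986
```

Position is good. Next I descend through the plate to just above the bar (tip at about z 76).

Request:
carry_out([
  [0.008,0,0.0007,0,0,0],
  [0.01,0,0,0,0,0],
  [0.009,0,0,0,0,0],
  [0.004,0,0,0,0,0],
  [0,0,0,0,0,0],
])

```text
t: 7.18
ee_pos: [543.0, 91.7, 181.4]
orientation: [2.072, 0.295, -2.06]
ft_force: [0.2, -0.2, -4.2]
width: 19.6
```

```bash
python3 to.py 543.3 91.9 165
```

```text
t 7.17 pos [542.95  91.74 181.44] F [ 0.23 -0.24 -4.18] w 19.6 yaw -73.59043842945377 tilt [ 6.07 -2.26]
tool shift mm [16.44 -0.12 -0.29] dist 16.446859907873176
```

Free so far. Now I feel for the bar in small steps.

Request:
carry_out([
  [0.004,0,0,0,0,0],
  [0.004,0,0,0,0,0],
  [0.003,0,0,0,0,0],
  [0.002,0,0,0,0,0],
  [0,0,0,0,0,0],
])

```text
t: 7.8
ee_pos: [543.5, 91.7, 168.1]
orientation: [2.074, 0.295, -2.059]
ft_force: [-0.2, 0.4, -4.5]
width: 19.2
```

Request:
carry_out([
  [0.003,0,0,0,0,0],
  [0.003,0,0,0,0,0],
  [0,0,0,0,0,0],
])

```text
t: 8.18
ee_pos: [543.7, 91.8, 161.8]
orientation: [2.074, 0.295, -2.059]
ft_force: [0.2, -0.2, -3.9]
width: 19.7
```

No contact with the tip 11 mm below the bar's top, so the tip is in the bar's hole. I go a little deeper, then draw sideways towards plate +y.

Request:
carry_out([
  [0.004,0,0,0,0,0],
  [0.004,0,0,0,0,0],
  [0.004,0,0,0,0,0],
  [0.003,0,0,0,0,0],
  [0,0,0,0,0,0],
])

```text
t: 8.8
ee_pos: [543.2, 91.9, 145.5]
orientation: [2.073, 0.295, -2.061]
ft_force: [-0.1, -0.2, -4.2]
width: 19.5
```

```bash
python3 to.py 540.0 92.4 146
```

```text
t 8.8 pos [543.18  91.94 145.53] F [-0.07 -0.2  -4.16] w 19.5 yaw -73.59760591671257 tilt [ 6.14 -1.79]
tool shift mm [-0.49 -1.33  2.92] dist 3.248247866407615
```

Request:
carry_out([
  [0,-0.0006,0.0015,0,0,0],
  [0,-0.0007,0.0014,0,0,0],
  [0,0,0,0,0,0],
])

```text
t: 9.18
ee_pos: [540.4, 92.3, 145.8]
orientation: [2.074, 0.295, -2.059]
ft_force: [0.3, 0.4, -4.8]
width: 19.7
```

Request:
carry_out([
  [0.004,0,0,0,0,0],
  [0.004,0,0,0,0,0],
  [0.003,0,0,0,0,0],
  [0,0,0,0,0,0],
])

```text
t: 9.68
ee_pos: [540.4, 92.4, 134.0]
orientation: [2.074, 0.295, -2.059]
ft_force: [-0.7, 1.4, -4.1]
width: 19.7
```

```bash
python3 to.py 540.0 92.4 116
```

```text
t 9.68 pos [540.43  92.39 134.01] F [-0.71  1.39 -4.06] w 19.7 yaw -73.60330374938633 tilt [ 7.27 -1.7 ]
tool shift mm [18.   -0.2   0.53] dist 18.012707093066012
```

Request:
carry_out([
  [0.004,0,0,0,0,0],
  [0.004,0,0,0,0,0],
  [0,0,0,0,0,0],
])

```text
t: 10.05
ee_pos: [540.0, 93.6, 127.3]
orientation: [2.075, 0.297, -2.061]
ft_force: [-0.7, 0.4, -8.8]
width: 19.4
```

Request:
carry_out([
  [0.003,0,0,0,0,0],
  [0.003,0,0,0,0,0],
  [0,0,0,0,0,0],
])

```text
t: 10.42
ee_pos: [539.8, 93.8, 122.6]
orientation: [2.074, 0.297, -2.061]
ft_force: [-0.2, 1.2, -6.4]
width: 19.7
```

Request:
carry_out([
  [0.003,0,0,0,0,0],
  [0.003,0,0,0,0,0],
  [0,0,0,0,0,0],
])

```text
t: 10.8
ee_pos: [539.8, 93.9, 117.7]
orientation: [2.074, 0.297, -2.061]
ft_force: [-1.2, 0.7, -5.3]
width: 19.6
```

```bash
python3 to.py 540.0 92.4 116
```

```text
t 10.8 pos [539.79  93.86 117.73] F [-1.18  0.73 -5.29] w 19.6 yaw -73.62714856058686 tilt [6.29 0.39]
tool shift mm [1.73 1.46 0.22] dist 2.2703140619763156
```

Request:
carry_out([
  [0.002,0,0,0,0,0],
  [0.002,0,0,0,0,0],
])

```text
t: 11.05
ee_pos: [540.1, 93.9, 117.4]
orientation: [2.075, 0.297, -2.061]
ft_force: [-12.4, -1.1, 27.6]
width: 19.6
```

Request:
carry_out([
  [0.001,0,0,0,0,0],
])

```text
t: 11.18
ee_pos: [540.0, 93.9, 117.5]
orientation: [2.075, 0.297, -2.061]
ft_force: [-5.9, 1.0, 4.4]
width: 19.7
```

```bash
python3 - <<'E'
from h import *
import pickle
S=cam('side');pickle.dump(S,open('S2.pkl','wb'))
cv2.imwrite('pics/p3.png',cv2.resize(S['pixels'][195:260,265:350],(785,600),interpolation=cv2.INTER_CUBIC))
for z in(99,102): print(z,proj(S,[[537.3,93.1,z]]))
E
python3 to.py 540 93.9 117
```

```text
99 [[301.05635177 234.67222869]]
102 [[301.09997395 233.54018813]]
t 11.22 pos [539.96  93.9  117.48] F [-7.29  0.59 13.21] w 19.5 yaw -73.62610709352872 tilt [6.37 0.39]
tool shift mm [ 0.48  0.01 -0.03] dist 0.48232762870145124
```

View pics/p3.png

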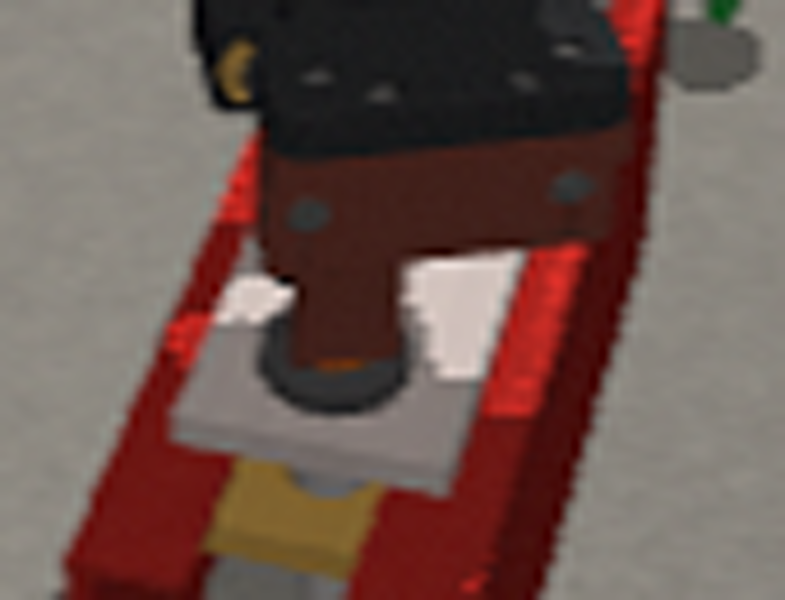

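```bash
python3 - <<'E'
from h import *
import pickle
S=pickle.load(open('S2.pkl','rb'))
c=np.array([537.4,93.1])
for z in(99,102,105):
    a=np.linspace(0,2*np.pi,60); P=[[c[0]+17*np.cos(t),c[1]+17*np.sin(t),z] for t in a]
    p=proj(S,P); print(z,'max row',p[:,1].max(),'crop',(p[:,1].max()-195)*600/65,'cols',(p[:,0].min()-265)*785/85,(p[:,0].max()-265)*785/85)
E
```

```text
99 max row 240.43339531503045 crop 419.385187523358 cols 253.71457403499085 411.48331903149614
102 max row 239.29544614979875 crop 408.8810413827577 cols 253.93486771909207 412.0675537516976
105 max row 238.15215085965156 crop 398.3275463967836 cols 254.1561649311019 412.6544596106352
```

Request:
carry_out([
  [0.001,0,0.0005,0,0,0],
])

```text
t: 11.35
ee_pos: [539.9, 93.9, 117.5]
orientation: [2.076, 0.297, -2.06]
ft_force: [-4.5, 1.4, 9.0]
width: 19.9
```

Request:
carry_out([
  [0.0015,0,0.0003,0,0,0],
  [0.0015,0,0,0,0,0],
])

```text
t: 11.6
ee_pos: [540.1, 93.9, 117.5]
orientation: [2.077, 0.297, -2.06]
ft_force: [-10.4, -0.2, 18.3]
width: 19.6
```

Request:
carry_out([
  [0.002,0,0.0004,0,0,0],
  [0.002,0,0.0004,0,0,0],
  [0.002,0,0.0004,0,0,0],
])

```text
t: 11.98
ee_pos: [540.0, 93.9, 117.4]
orientation: [2.08, 0.297, -2.057]
ft_force: [-9.6, 1.1, 21.3]
width: 19.2
```

Request:
carry_out([
  [0.002,0,0.0004,0,0,0],
  [0.002,0,0.0004,0,0,0],
  [0.002,0,0.0004,0,0,0],
])

```text
t: 12.35
ee_pos: [540.1, 93.9, 117.4]
orientation: [2.083, 0.298, -2.054]
ft_force: [-8.8, 0.5, 20.6]
width: 19.5
```

```bash
python3 to.py 540 93.9 117.5
```

```text
t 12.35 pos [540.06  93.92 117.44] F [-8.81  0.45 20.59] w 19.5 yaw -73.64092174008908 tilt [13.39  2.18]
tool shift mm [-0.06  0.    0.07] dist 0.08666583906007866
```

Request:
carry_out([
  [0.0005,0,0,0,-0.5,0.14],
  [0.0005,0,0,0,-0.2,0],
  [0.001,0,0,0,0,0],
])

```text
t: 12.72
ee_pos: [540.0, 93.9, 117.5]
orientation: [2.068, 0.293, -2.065]
ft_force: [-9.5, -0.0, 18.2]
width: 19.7
```

```bash
python3 to.py 540 93.9 117.5
```

```text
t 12.72 pos [540.    93.94 117.46] F [-9.52 -0.   18.22] w 19.7 yaw -73.65509823709054 tilt [ 2.09 -3.59]
tool shift mm [-0.04  0.04  0.01] dist 0.05920581281382221
```

Height is unchanged at 117.5 with the tilt corrected, so the collar is on the plate. Now the lean of about 25 N.

Request:
carry_out([
  [0.002,0,0.0003,0,-0.1,0],
  [0.0022,0,0.0003,0,-0.1,0],
  [0.0022,0,0.0003,0,-0.1,0],
])

```text
t: 13.1
ee_pos: [540.0, 93.9, 117.4]
orientation: [2.065, 0.292, -2.069]
ft_force: [-11.1, -0.5, 25.8]
width: 19.7
```

Request:
carry_out([
  [0.0023,0,0.0003,0,-0.1,0],
  [0.0023,0,0.0003,0,-0.1,0],
  [0.0023,0,0.0003,0,-0.1,0],
  [0.0023,0,0.0003,0,-0.1,0],
])

```text
t: 13.6
ee_pos: [540.0, 93.9, 117.4]
orientation: [2.061, 0.291, -2.073]
ft_force: [-11.7, 0.1, 25.8]
width: 19.7
```

Request:
carry_out([
  [0.0022,0,0.0003,0,0,0],
  [0.0022,0,0.0003,0,0,0],
  [0.0022,0,0.0003,0,0,0],
  [0.0022,0,0.0003,0,0,0],
])

```text
t: 14.1
ee_pos: [540.0, 93.9, 117.4]
orientation: [2.065, 0.291, -2.07]
ft_force: [-11.5, 0.5, 25.2]
width: 19.0
```

Request:
carry_out([
  [0,0,0,0,0,0],
  [0,0,0,0,0,0],
  [0,0,0,0,0,0],
  [0,0,0,0,0,0],
  [0,0,0,0,0,0],
], grip=0.45)

```text
t: 14.72
ee_pos: [542.7, 93.6, 117.6]
orientation: [2.07, 0.291, -2.064]
ft_force: [0.2, -0.7, -0.4]
width: 48.6
```

```bash
python3 to.py 540 93.9 200
```

```text
t 14.72 pos [542.74  93.63 117.6 ] F [ 0.15 -0.74 -0.43] w 48.6 yaw -73.70801593071087 tilt [ 3.43 -4.57]
tool shift mm [-82.41  -0.59   2.39] dist 82.44358530240244
```

Released. I back straight up and check the drift.

Request:
carry_out([
  [-0.01,0,0,0,0,0],
  [-0.02,0,0,0,0,0],
  [-0.03,0,0,0,0,0],
  [-0.03,0,0,0,0,0],
  [-0.03,0,0,0,0,0],
  [-0.02,0,0,0,0,0],
  [-0.01,0,0,0,0,0],
  [0,0,0,0,0,0],
])

```text
t: 15.72
ee_pos: [542.1, 94.4, 275.8]
orientation: [2.071, 0.291, -2.062]
ft_force: [-0.3, -0.6, -0.8]
width: 48.5
```

```bash
python3 to.py 533.9 304 160
```

```text
t 15.72 pos [542.09  94.38 275.8 ] F [-0.32 -0.57 -0.81] w 48.5 yaw -73.69833352927358 tilt [ 5.03 -4.4 ]
tool shift mm [ 114.83 -204.14  -50.57] dist 239.6190003621663
```

Request:
carry_out([
  [0,-0.025,-0.006,0,0,0],
  [0,-0.04,-0.01,0,0,0],
  [0.01,-0.045,-0.011,0,0,0],
  [0.02,-0.045,-0.011,0,0,0],
  [0.02,-0.03,-0.008,0,0,0],
  [0.02,-0.01,-0.003,0,-0.2,-0.3],
  [0.01,0,0,0,0,0],
  [0,0,0,0,0,0],
])

```text
t: 16.73
ee_pos: [531.5, 297.0, 184.9]
orientation: [2.058, 0.289, -2.079]
ft_force: [0.3, -0.3, -0.2]
width: 48.3
```

```bash
python3 to.py 533.9 304 160;python3 - <<'E'
from h import *
import pickle
S=cam('side');T=cam('top');pickle.dump((S,T),open('S3.pkl','wb'))
a=cv2.resize(S['pixels'][185:260,265:350],(680,600),interpolation=cv2.INTER_CUBIC)
o=np.zeros((600,800,3),np.uint8);o[:,:680]=a
cv2.imwrite('pics/p4.png',a)
b=cv2.resize(T['pixels'][200:280,190:330],(700,400),interpolation=cv2.INTER_CUBIC);cv2.imwrite('pics/p5.png',b)
E
```

```text
t 16.73 pos [531.55 296.98 184.94] F [ 0.34 -0.26 -0.19] w 48.3 yaw -73.85660866461019 tilt [-9.24 -5.3 ]
tool shift mm [24.88 -6.15 -4.47] dist 26.021032313083023
```

View pics/p4.png

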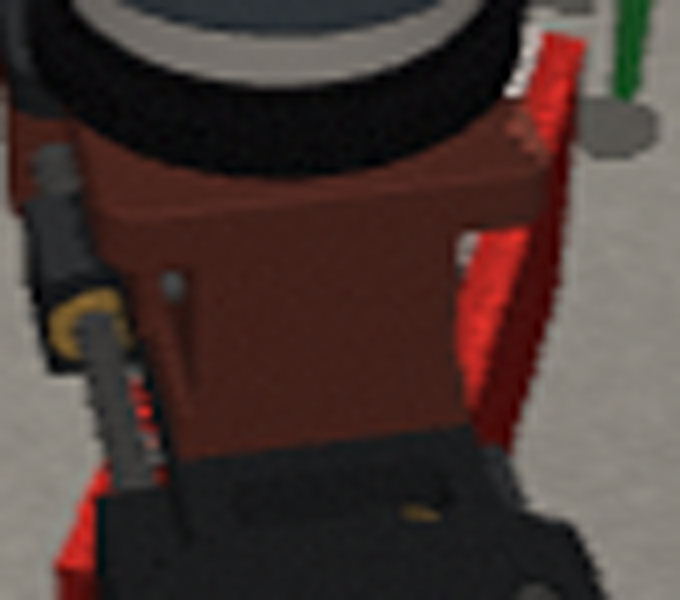

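The gripper hides the plate in this side view; the top view may show the drift.

View pics/p5.png

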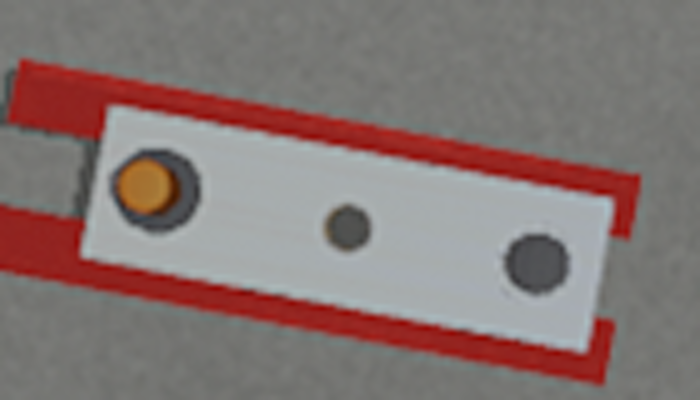

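The drift stands seated (collar centred on the end hole at about (155,190) in this crop), and the middle hole shows clear straight through at (348,227). Now for the bolt.

Request:
carry_out([
  [0,-0.006,-0.0045,0,0.5,-0.13],
  [0.01,0,0,0,0,0],
  [0.012,0,0,0,0,0],
  [0,0,0,0,0,0],
  [0,0,0,0,0,0],
])

```text
t: 17.45
ee_pos: [536.5, 303.8, 164.6]
orientation: [2.077, 0.293, -2.068]
ft_force: [-0.1, 0.1, -0.7]
width: 48.5
```

```bash
python3 to.py 533.9 304 62
```

```text
t 17.45 pos [536.47 303.77 164.6 ] F [-0.07  0.1  -0.68] w 48.5 yaw -73.99603153075776 tilt [3.86 2.11]
tool shift mm [102.59  -0.83   2.85] dist 102.63332610179495
```

Request:
carry_out([
  [0.01,-0.0005,0.0022,0,-0.15,0],
  [0.02,0,0,0,0,0],
  [0.02,0,0,0,0,0],
  [0.015,0,0,0,0,0],
  [0.005,0,0,0,0,0],
  [0,0,0,0,0,0],
])

```text
t: 18.2
ee_pos: [534.1, 304.0, 91.5]
orientation: [2.074, 0.293, -2.07]
ft_force: [-0.2, 0.1, -0.3]
width: 48.5
```

```bash
python3 to.py 533.9 304 62
```

```text
t 18.2 pos [534.07 303.98  91.48] F [-0.15  0.13 -0.31] w 48.5 yaw -73.98255129485581 tilt [1.55 1.65]
tool shift mm [29.48 -0.03  0.21] dist 29.47680672677444
```

Request:
carry_out([
  [0.008,0,0,0,0,0],
  [0.009,0,0,0,0,0],
  [0.006,0,0,0,0,0],
  [0.003,0,0,0,0,0],
  [0,0,0,0,0,0],
])

```text
t: 18.82
ee_pos: [534.9, 304.5, 64.9]
orientation: [2.077, 0.294, -2.069]
ft_force: [0.1, -0.2, 0.2]
width: 48.2
```

```bash
python3 to.py 533.9 304 62;python3 - <<'E'
from h import *
S=cam('side')
cv2.imwrite('pics/p6.png',cv2.resize(S['pixels'][285:375,230:350],(800,600),interpolation=cv2.INTER_CUBIC))
E
```

```text
t 18.82 pos [534.94 304.49  64.91] F [ 0.11 -0.21  0.15] w 48.2 yaw -73.98624547138711 tilt [3.44 2.72]
tool shift mm [2.91 0.19 1.14] dist 3.1311863620060305
```

View pics/p6.png

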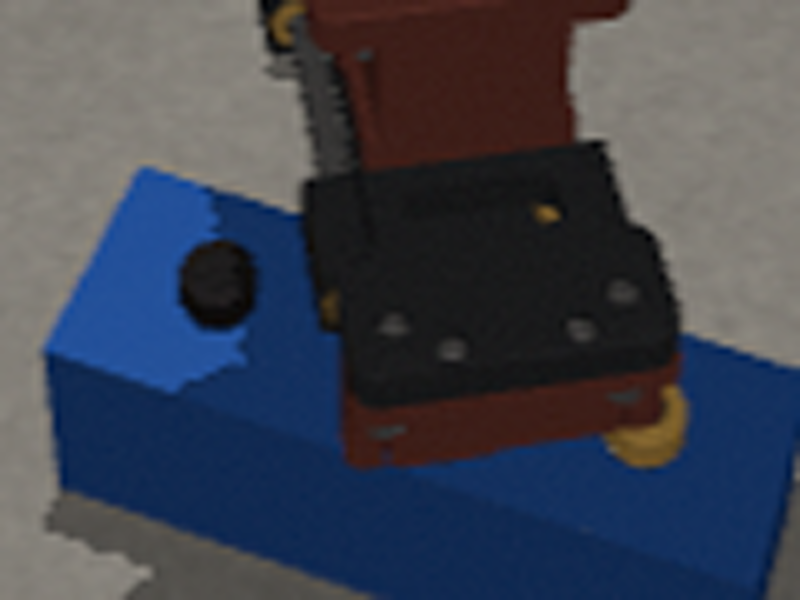

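The gripper hides the silver head, but the brass and black bolts are untouched at (645,430) and (215,285). I go down the last 2 mm and close.

Request:
carry_out([
  [0.002,0,0.0007,0,-0.1,0],
  [0,0,0,0,0,0],
])

```text
t: 19.12
ee_pos: [534.6, 304.5, 63.3]
orientation: [2.076, 0.294, -2.07]
ft_force: [0.0, -0.2, -0.6]
width: 48.1
```

Request:
carry_out([
  [0,0,0,0,0,0],
  [0,0,0,0,0,0],
  [0,0,0,0,0,0],
  [0,0,0,0,0,0],
  [0,0,0,0,0,0],
], grip=1)

```text
t: 19.75
ee_pos: [534.8, 304.6, 63.6]
orientation: [2.076, 0.294, -2.069]
ft_force: [-0.2, -0.2, 0.2]
width: 23.1
```

```bash
python3 to.py 533.9 304 62
```

```text
t 19.75 pos [534.76 304.58  63.64] F [-0.22 -0.16  0.22] w 23.1 yaw -73.98490251028105 tilt [3.04 2.95]
tool shift mm [1.64 0.33 1.  ] dist 1.945127104852711
```

Request:
carry_out([
  [-0.01,0,0,0,0,0],
  [-0.02,0,0,0,0,0],
  [-0.025,0,0,0,0,0],
  [-0.03,0,0,0,0,0],
  [-0.03,0,0,0,0,0],
  [-0.03,0,0,0,0,0],
  [-0.025,0,0,0,0,0],
  [-0.01,0,0,0,0,0],
])

```text
t: 20.75
ee_pos: [533.8, 303.4, 258.0]
orientation: [2.08, 0.295, -2.065]
ft_force: [-0.0, -0.3, -1.2]
width: 23.0
```

```bash
python3 to.py 525.4 19.6 245
```

```text
t 20.75 pos [533.77 303.4  258.02] F [-0.   -0.28 -1.2 ] w 23.0 yaw -73.97084669403512 tilt [6.52 3.87]
tool shift mm [ 11.87 270.47  86.5 ] dist 284.2172729351317
```

Request:
carry_out([
  [0,0.02,0.0064,0,0,0],
  [0,0.036,0.0115,0,0,0],
  [0,0.045,0.0144,0,0,0],
  [0,0.045,0.0144,0,0,0],
  [0,0.045,0.0144,0,0,0],
  [0,0.04,0.0128,0,0,0],
  [0,0.024,0.0077,0,0,0],
  [0,0.008,0.0026,0,0,0],
])

```text
t: 21.75
ee_pos: [516.7, 10.8, 250.8]
orientation: [2.065, 0.292, -2.079]
ft_force: [0.3, 0.3, -1.1]
width: 22.8
```

```bash
python3 to.py 525.7 19.7 175
```

```text
t 21.75 pos [516.75  10.83 250.81] F [ 0.28  0.31 -1.11] w 22.8 yaw -73.97379168779585 tilt [-6.53 -0.37]
tool shift mm [ 75.75  -5.95 -11.54] dist 76.85387951085269
```

Request:
carry_out([
  [0.01,-0.003,-0.006,0,0.35,0],
  [0.018,-0.003,-0.005,0,0,0],
  [0.02,0,0,0,0,0],
  [0.015,0,0,0,0,0],
  [0.006,0,0,0,0,0],
  [0,0,0,0,0,0],
])

```text
t: 22.5
ee_pos: [524.7, 23.5, 175.9]
orientation: [2.069, 0.297, -2.075]
ft_force: [0.4, -0.0, -1.8]
width: 23.3
```

```bash
python3 to.py 525.7 19.7 160
```

```text
t 22.5 pos [524.68  23.51 175.89] F [ 0.44 -0.03 -1.76] w 23.3 yaw -73.84205945340355 tilt [-3.26  2.62]
tool shift mm [15.88  4.    0.05] dist 16.377376961042287
```

Request:
carry_out([
  [0.003,0.0036,0,0,0.25,0],
  [0,0,0,0,0,0],
  [0,0,0,0,0,0],
])

```text
t: 22.88
ee_pos: [526.7, 19.8, 174.0]
orientation: [2.076, 0.297, -2.067]
ft_force: [-0.4, -0.8, -1.9]
width: 22.8
```

```bash
python3 to.py 525.7 19.7 160;python3 - <<'E'
from h import *
import pickle
S=cam('side');pickle.dump(S,open('S4.pkl','wb'))
cv2.imwrite('pics/p7.png',cv2.resize(S['pixels'][155:255,255:365],(660,600),interpolation=cv2.INTER_CUBIC))
o=ctrl.get_obs()['ee_pos'];print(proj(S,[o+[-.9,-.6,-53.6],[524.8,19.2,101],[524.8,19.2,99]])-[255,155])
E
```

```text
t 22.88 pos [526.73  19.83 174.02] F [-0.42 -0.81 -1.93] w 22.8 yaw -73.84949677459886 tilt [3.84 3.97]
tool shift mm [14.01 -0.13  1.09] dist 14.054913861344524
[[54.31755017 49.21275911]
 [54.44479361 56.49774359]
 [54.40575314 57.2338094 ]]
```

View pics/p7.png

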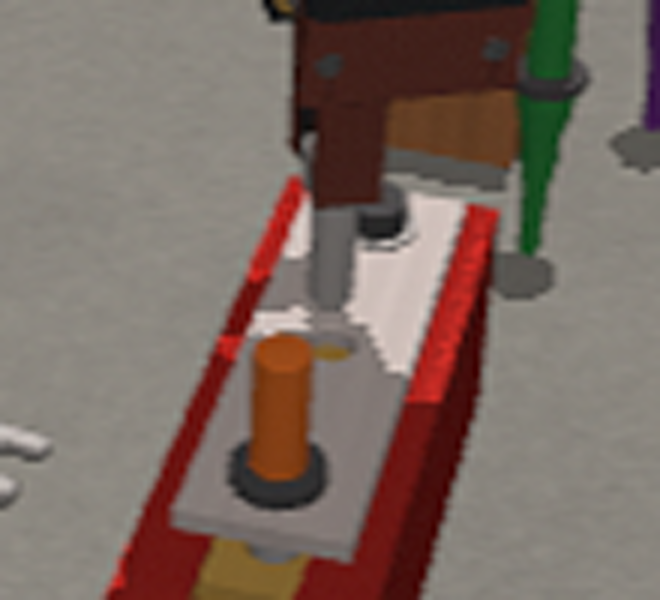

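The drift stands with its collar on the plate at about (278,480). The bolt's foot at (329,306) hangs over the middle hole at (330,345). Now a gentle descent.

Request:
carry_out([
  [0.006,0,0.0005,0,0,0],
  [0.006,0,0,0,0,0],
  [0.003,0,0,0,0,0],
  [0,0,0,0,0,0],
])

```text
t: 23.42
ee_pos: [526.2, 19.7, 158.0]
orientation: [2.076, 0.297, -2.067]
ft_force: [0.6, -0.1, -2.2]
width: 23.4
```

Request:
carry_out([
  [0.003,0,0,0,0,0],
  [0.003,0,0,0,0,0],
  [0,0,0,0,0,0],
])

```text
t: 23.8
ee_pos: [526.4, 19.7, 151.7]
orientation: [2.077, 0.297, -2.067]
ft_force: [-1.1, 0.0, -1.2]
width: 23.2
```

```bash
python3 to.py 525.7 19.7 150
```

```text
t 23.8 pos [526.37  19.74 151.65] F [-1.11  0.03 -1.19] w 23.2 yaw -73.85745511314491 tilt [4.09 3.99]
tool shift mm [ 1.65 -0.14  0.66] dist 1.7847898587796043
```

Request:
carry_out([
  [0.003,0,0.0005,0,0,0],
  [0.003,0,0,0,0,0],
  [0,0,0,0,0,0],
])

```text
t: 24.18
ee_pos: [525.9, 19.6, 145.3]
orientation: [2.077, 0.297, -2.067]
ft_force: [-0.3, -0.7, -0.8]
width: 23.0
```

Request:
carry_out([
  [0.003,0,0,0,0,0],
  [0.004,0,0,0,0,0],
  [0.004,0,0,0,0,0],
  [0,0,0,0,0,0],
])

```text
t: 24.68
ee_pos: [525.9, 19.7, 133.4]
orientation: [2.077, 0.297, -2.067]
ft_force: [0.1, 0.5, -0.3]
width: 23.1
```

```bash
python3 to.py 525.7 19.7 120
```

```text
t 24.68 pos [525.93  19.65 133.42] F [ 0.06  0.52 -0.34] w 23.1 yaw -73.85314688422298 tilt [4.04 3.95]
tool shift mm [13.41 -0.07  0.27] dist 13.417420643611976
```

Free so far. On towards the bar (foot reaches it at TCP about 124).

Request:
carry_out([
  [0.003,0,0,0,0,0],
  [0.003,0,0,0,0,0],
  [0.002,0,0,0,0,0],
  [0,0,0,0,0,0],
])

```text
t: 25.18
ee_pos: [526.0, 19.7, 124.9]
orientation: [2.077, 0.297, -2.067]
ft_force: [0.0, 0.1, -1.3]
width: 23.1
```

Request:
carry_out([
  [0.002,0,0,0,0,0],
  [0.002,0,0,0,0,0],
  [0,0,0,0,0,0],
])

```text
t: 25.55
ee_pos: [526.1, 19.7, 120.7]
orientation: [2.077, 0.297, -2.067]
ft_force: [-0.2, -0.9, -1.7]
width: 23.2
```

Request:
carry_out([
  [0.002,0,0,0,0,0],
  [0.002,0,0,0,0,0],
  [0,0,0,0,0,0],
])

```text
t: 25.92
ee_pos: [526.2, 19.7, 116.5]
orientation: [2.077, 0.297, -2.067]
ft_force: [-0.7, 0.4, -0.6]
width: 23.5
```

Request:
carry_out([
  [0.003,0,0.0003,0,0,0],
  [0.003,0,0,0,0,0],
  [0.002,0,0,0,0,0],
  [0,0,0,0,0,0],
])

```text
t: 26.42
ee_pos: [525.9, 19.7, 107.8]
orientation: [2.077, 0.297, -2.067]
ft_force: [-0.1, 0.7, -1.2]
width: 23.5
```

Request:
carry_out([
  [0.001,0,0,0,0,0],
  [0.001,0,0,0,0,0],
  [0.001,0,0,0,0,0],
])

```text
t: 26.8
ee_pos: [526.1, 19.7, 105.3]
orientation: [2.077, 0.297, -2.066]
ft_force: [-4.5, -0.5, 14.1]
width: 23.2
```

Request:
carry_out([
  [0.001,0,0,0,0,0],
  [0.001,0,0,0,0,0],
])

```text
t: 27.05
ee_pos: [526.1, 19.7, 105.4]
orientation: [2.077, 0.297, -2.066]
ft_force: [-4.3, -0.2, 10.3]
width: 23.0
```

The head touches at TCP 105.3, which puts the plate's top at 101.7. The drift's contact gave the same value, so the head is seated. Release and retreat.

Request:
carry_out([
  [0,0,0,0,0,0],
  [0,0,0,0,0,0],
  [0,0,0,0,0,0],
  [0,0,0,0,0,0],
  [0,0,0,0,0,0],
], grip=0.45)

```text
t: 27.68
ee_pos: [526.6, 19.7, 105.7]
orientation: [2.078, 0.297, -2.065]
ft_force: [-0.3, 0.6, 0.3]
width: 48.7
```

Request:
carry_out([
  [-0.01,0,0,0,0,0],
  [-0.02,0,0,0,0,0],
  [-0.03,0,0,0,0,0],
  [-0.04,0,0,0,0,0],
  [-0.04,0,0,0,0,0],
  [-0.03,0,0,0,0,0],
  [-0.01,0,0,0,0,0],
  [0,0,0,0,0,0],
])

```text
t: 28.68
ee_pos: [525.0, 19.0, 294.3]
orientation: [2.079, 0.297, -2.064]
ft_force: [0.5, 1.0, -0.8]
width: 48.4
```

Request:
carry_out([
  [0,0.02,0.02,0,0,0],
  [0,0.03,0.03,0,0,0],
  [0,0.035,0.03,0,0,0],
  [0,0.035,0.02,0,0,0],
  [0,0.035,0,0,0,0],
  [0,0.02,0,0,0,0],
  [0,0,0,0,0,0],
])

```text
t: 29.55
ee_pos: [471.4, -180.4, 283.0]
orientation: [2.066, 0.306, -2.081]
ft_force: [-0.1, -0.6, -0.4]
width: 48.7
```

```bash
python3 to.py; python3 - <<'E'
from h import *
S=cam('side');T=cam('top')
a=cv2.resize(S['pixels'][175:260,265:365],(700,595),interpolation=cv2.INTER_CUBIC);cv2.imwrite('pics/p8.png',a)
cv2.imwrite('pics/p9.png',cv2.resize(T['pixels'],(800,600),interpolation=cv2.INTER_CUBIC))
E
```

```text
t 29.55 pos [ 471.43 -180.4   283.04] F [-0.14 -0.58 -0.39] w 48.7 yaw -73.75679186491871 tilt [-8.87  8.65]
```

View pics/p8.png

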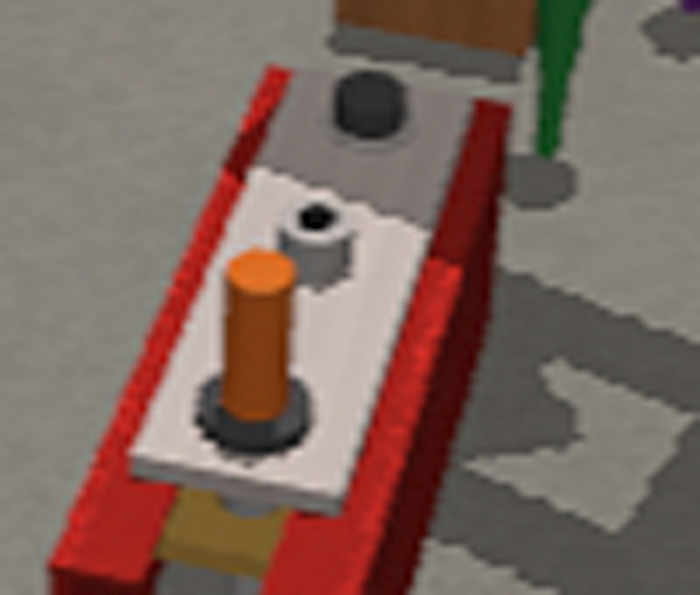

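View pics/p9.png

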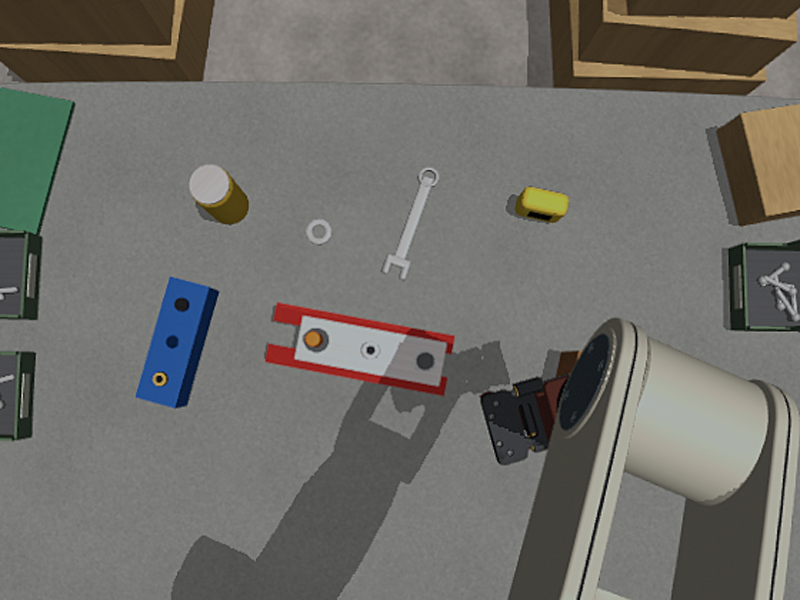

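Side view: the drift stands upright with its collar on the plate (255,420), and the bolt's head lies on the plate (317,245). Top view: the black and brass bolts, wrench, can, tape and washer are at their starting pixels, and the arm is clear. Handing in.

```bash
python3 -c "
from workcell import ctrl
print(ctrl.close_job())"
```

```text
the job is handed in; nothing more can be done
None
```

The job is done and handed in after about 30 s of robot time; no verdict was reported.

- **Drift:** I took it from the wooden stand and felt through the end hole. The bar's hole was about 4 mm off, on the plate's −y side. I drew the bar into line and pressed until the collar lay on the plate. I then leaned on it for about 1.4 s at 25–26 N, with an earlier push of 18–28 N, and left it standing.
- **Bolt:** I lowered the silver bolt through the middle hole and the bar without resistance. The head touched the plate at 14 N at most.

**Last checks:**
- The drift stands upright on its collar and the bolt's head looks flat on the plate.
- The brass and black bolts, wrench, oil can, tape measure and washer are where they started. The gripper is clear of everything.

**What disagreed:** the cameras put the plate's top at 99 mm, while both contacts put it at 101.7 mm. The two contacts agree with each other, so I took the difference as camera error, though it is slightly over the stated 2 mm. While I leaned on the drift there was also a sideways force of about 11 N, because the gripper held it about 2.5 mm off centre.

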